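# Shut the gas dryer's drawer and take off its port cap

### The job

The gas drying unit has a fresh cartridge in its drawer: first push the drawer fully shut, then take the brass blanking cap off the port on top so that a hose can be fitted. Nobody knows whether this port is left- or right-handed, so feel, without brute force, which way the cap gives, turn it that way until it is free, and lift it straight off. Finish while holding the cap in the gripper, upright, still and a good hand's breadth (10 cm) above where it sat; do not set it down or let go, and leave the glassware and the bottle alone.

Things in the scene. Friction and masses are not known exactly. Their poses are not given: they have to be found in the camera images.
- unit: gas drying unit, a fixed white metal box 160 x 160 mm, 100 mm high. Origin at the centre of its underside on the bench; x points from its front (the drawer side, towards the robot) to its back, z up. On its flat top, 15 mm behind the centre, stands the brass port (45 mm across, 20 mm high) hidden under the cap.
- drawer (a joint): how far the drawer is pulled out, in m: 0 is fully shut, up to 0.09 out. It slides level along the unit's x axis (out towards the unit's -x), with about 2 N of friction, stays where it is left and stops dead when shut.
- drawer_front (a point): centre of the outer face of the grey drawer front (150 mm wide, 76 mm high, this point 50 mm above the bench); axes as the unit's. When shut this point is 92 mm in front of the unit's centre; the front plate is 12 mm thick and always stands proud of the housing. The cartridge lies in the tray behind it and moves with it.
- cap: brass blanking cap, about 0.15 kg: a round skirt 60 mm across and 28 mm high, with a round knurled grip on top, 24 mm across, from 28 to 62 mm above the cap's underside, and a small rib on the skirt at the cap's +x. Origin at the centre of the underside, which sits on the unit's top, 100 mm above the bench; z up. It does not rise as it turns; locked, it lifts only 1 to 2 mm.
- port (a point): foot of the port on the unit's top, where the cap's origin sits; axes as the unit's. The port's coarse quick thread is of either hand, which cannot be seen: turned the wrong way the cap stops dead within 0.6 rad (fingers then slip on the grip); the right way it runs loosely and is free to lift straight up between 1.15 and 1.9 rad from its start (best about 1.5). It is clear once raised 20 mm.
- reagent: bystander: white reagent bottle, 60 mm across, 130 mm tall; origin under its foot.
- dish: bystander: shallow glass dish, 90 mm across, 18 mm high; origin under its foot.
- beaker: bystander: glass beaker, 66 mm across, 85 mm tall; origin under its foot.
Not all that is in view belongs to the job. There is more than one size of the unit; the one meant has the size given above. Leave any red look-alike of the cap alone.

How it is judged:
On the way, in this order (a step that is already met when the one before it is completed fails the run):
1. the drawer is fully shut while the cap is still on the port (value of joint drawer below 0.003 m and distance between cap and port below 0.008 m), for 0.2 s.
2. the cap is off the port, lifted clear in the gripper (z of cap in the frame of port above 0.03 m and contact force between the fingers and cap above 1 N), for 0.2 s.
At the end, for the whole second after the job is handed in: The drawer is within 4 mm of shut; the cap is held by the fingers alone, at least 70 mm above where it sat and within 80 mm of straight above, within 20 degrees of upright, and still (under 30 mm/s); the program ends while holding it (value of joint drawer below 0.004 m and z of cap in the frame of port above 0.07 m and contact force between the fingers and cap above 1 N and horizontal distance between cap and port below 0.08 m and contact force between cap and unit below 0.1 N and angle between cap's own z axis and vertical below 0.35 rad and linear speed of cap below 0.03 m/s and angular speed of cap below 0.3 rad/s); the arm keeps its last pose, push and grip.
It fails at once if the reagent bottle is shoved or knocked over (distance of reagent from where it was at the start of the episode above 0.04 m or angle between reagent's own z axis and vertical above 0.5 rad).
It fails at once if the glass dish is shoved or knocked over (distance of dish from where it was at the start of the episode above 0.04 m or angle between dish's own z axis and vertical above 0.5 rad).
It fails at once if the beaker is shoved or knocked over (distance of beaker from where it was at the start of the episode above 0.04 m or angle between beaker's own z axis and vertical above 0.5 rad).
It fails at once if the cap is wrenched against the port with brute force (contact force between cap and unit above 150 N).
It also fails if it takes over 67 s, if anything falls off the work surface, if the arm or the gripper's body presses on something with over 40 N, if the wrist force passes 120 N, or if a joint passes its speed limit or range.

### The arm

A 6-joint arm with a two-finger parallel gripper is mounted at the origin on the work surface. World frame = base frame: x ahead of the robot, y to its left, z up, the work surface at z = 0. Lengths are in m, angles in rad, forces in N, time in s.
With the tool pointing down it reaches from about 0.325 to 0.775 m from the base axis. Payload 5.5 kg.
Tool frame: the origin (TCP) lies at the very end of the fingers, on their centre line; the grasp point (between the pads) lies arm.grip_point_offset behind it (arm.grip_point_offset is the distance from the TCP to the grasp point, in m); z points along the fingers, y is the line along which they close (so a half turn about z gives the same grasp; the last joint's range is limited). The gripper opens to 85 mm and grips with 20 to 120 N. Pads are 22 mm wide; open, the fingers measure 114 mm over their backs; the gripper's body (76 mm by 85 mm) begins 54 mm behind the grasp point. The pads swing forward as they close: fully open they stand 13 mm farther back than shut.
Start: joints at [1.29, 0.091, 1.231, -0, 1.82, -0.057], TCP at [0.133, 0.585, 0.204] pointing down, gripper open.
Joint ranges: [-2.87, 2.87], [-0.86, 2.18], [0.17, 2.46], [-1.51, 4.65], [0.06, 2.69], [-2.65, 2.65]. Speed limits (rad/s): [2.57, 2.57, 3.01, 3.14, 3.14, 3.14].

### API

Orientations are given as [roll, pitch, yaw] about the fixed x, y, z axes, in that order (R = Rz(yaw) Ry(pitch) Rx(roll)).
In Python, from station import status, eyes, job, arm gives the robot as it stands.
- The arm moves only by the tool apply_moves, never from a script. Its argument "moves" is a list of rows, each a list of 7 numbers: the shift along the world's x, y, z in units of 150 mm (1.0 is 150 mm), then the turn, a rotation vector about the world's x, y, z in units of 360 degrees (1.0 is 360 degrees), then the opening, from 0 (shut) to 1 (fully open). A call has 1 to 8 rows; each row is the pose to reach, as a shift and turn from the pose commanded when the call began, turning the shorter way round; what a row does not reach only later rows make up. A row lasts 1/8 s, in which the tool goes at most 62.5 mm and 10.7 degrees, less where a joint would pass 70% of its speed; a pose out of reach is approached as far as the arm can. A call with a number of a shift or a turn outside -1 to 1 is refused whole. A call with a gripper value outside its range is refused whole. The fingers move at their own pace and stop on an object; "newtons" is the grip in N (left out, the last holds). Time passes only in rows, so rows that repeat a pose let the fingers close. It gives the time, the measured TCP pose, the force, the opening and the grip force at its end, in the units of the state.
- status.read_state(): the state, without advancing time (a new reading comes with each control period).
- eyes.snapshot(name): name is "scene" or "top" or "wrist"; returns (picture, depth): 384x512x3 uint8, blue, green, red; 384x512 float32, m along the optical axis (not along the pixel's ray), 0 where there is no reading.
- eyes.calibration(name): a dict with "fx", "fy", "cx", "cy" (pixels), "k1" (the pictures are not rectified: a ray, as slopes to the right and down, at radius r is drawn at 1 + k1 r^2 times it, then the intrinsics apply), "R" (3x3) and "t" (3): a world point X has camera coordinates R X + t; the wrist camera has in their place "mount" (4x4, takes a point from camera to tool coordinates, whose origin is the TCP and whose axes are the flange's). Camera axes: x right, y down, z forward; pixel columns grow to the right and rows downward; lengths in m; the calibration is good to about 2 mm. A picture is of the moment at which its call begins: read the wrist's pose just before it. calibration takes no time and is no camera call.
- job.sign_off(): hands the job in; it is judged then, once.
The state is a dict: "t": time; "qpos": joint angles; "qd": joint speeds; "effort": joint torques, N m; "eef_pos": TCP position; "orientation": TCP orientation; "ft_force": force on the tool from outside, world axes, zero at the start; "ft_torque": the same for the moment, N m; "gripper_width": finger opening in m; "gripper_force": force on a finger pad.
Only numpy, scipy, OpenCV 4.12 (cv2) and the standard library are available. Lean on these libraries where they do the work, as an engineer would, in place of code of your own. Each camera call takes 0.05 s, during which the arm holds its last target. There are 200 camera calls.

## Working session

There is one attempt and no reset: what is moved stays moved. The work goes in short steps, Python scripts to look and compute and a tool call to move; the robot and the scene stay as the last step left them, time stands still between calls to the robot, and variables do not carry over. Pictures are saved under pics/ and viewed, at most 10 in all, crops included, and the job is handed in when it is done.

Besides the shell and the picture viewer there is one more tool, called after ">>>" as a command line: name --pt "numbers of a row" for each row, then --argument value for the rest. apply_moves: Moves the arm, as the interface text tells. Shifts and turns lie within -1 to 1; 1 stands for 150 mm of shift or 360 degrees of turn. Its arguments: {"type":"object","properties":{"moves":{"type":"array","items":{"type":"array","items":{"type":"number","minimum":-1,"maximum":1}}},"newtons":{"type":"number"}},"required":["moves"]}

```bash
mkdir -p pics
cat > h.py <<'E'
import numpy as np, cv2
from station import status, eyes, job, arm
def ray(c,u,v):
    x,y=(u-c['cx'])/c['fx'],(v-c['cy'])/c['fy']; a,b=x,y
    for _ in range(20):
        s=1+c['k1']*(a*a+b*b); a,b=x/s,y/s
    R=np.array(c['R']);t=np.array(c['t'])
    return -R.T@t, R.T@np.array([a,b,1.])
def onz(c,u,v,z):
    o,d=ray(c,u,v); return o+d*(z-o[2])/d[2]
def pt(c,D,u,v):
    o,d=ray(c,u,v); return o+d*D[int(v),int(u)]
E
python3 - <<'E'
from h import *
for n in('top','scene'):
    p,d=eyes.snapshot(n); cv2.imwrite(f'pics/{n}0.png',p); np.savez(f'{n}0.npz',p=p,d=d)
    c=eyes.calibration(n); print(n,{k:np.round(v,3).tolist() for k,v in c.items()})
print(arm.grip_point_offset, status.read_state())
E
```

```text
top {'fx': 407.473, 'fy': 407.473, 'cx': 259.165, 'cy': 190.488, 'k1': 0.001, 'R': [[0.003, -1.0, 0.013], [-0.98, -0.006, -0.197], [0.197, -0.012, -0.98]], 't': [-0.008, 0.651, 1.188]}
scene {'fx': 384.435, 'fy': 384.435, 'cx': 254.324, 'cy': 191.686, 'k1': -0.109, 'R': [[-0.762, 0.647, 0.005], [0.538, 0.638, -0.55], [-0.359, -0.417, -0.835]], 't': [0.458, -0.282, 1.466]}
0.0187 {'t': 0.1, 'qpos': array([ 1.29027387e+00,  9.17796806e-02,  1.23178790e+00, -3.48824969e-05,
        1.81976960e+00, -5.67229035e-02]), 'qd': array([ 1.06184016e-04, -4.00049727e-03, -1.18085405e-03, -2.71708756e-04,
        6.03573965e-05, -1.78852341e-03]), 'effort': array([ 3.09306743e-03, -4.60219610e+01, -4.19218111e+01,  5.80752112e-05,
        1.05739193e-02,  2.56002878e-06]), 'eef_pos': array([0.13310638, 0.58474413, 0.20285363]), 'orientation': array([-3.13984902e+00, -6.51337557e-05,  2.91778447e+00]), 'ft_force': array([-0.08747375,  0.18682091, -0.06975837]), 'ft_torque': array([ 0.00515592, -0.01285748,  0.00801842]), 'gripper_force': 0.0, 'gripper_width': 0.08581349945238329}
```

View pics/top0.png

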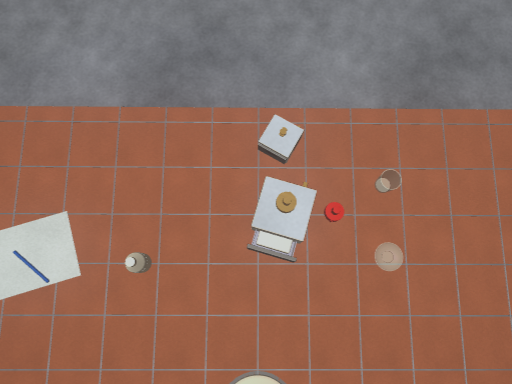

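View pics/scene0.png

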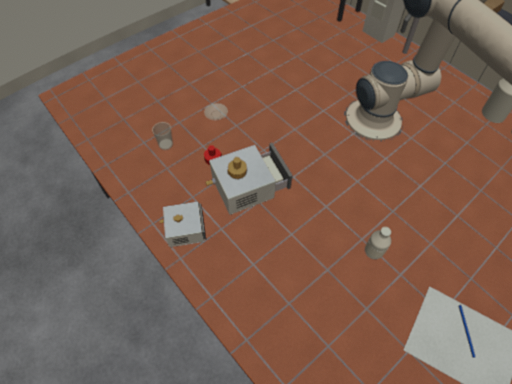

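The top view shows the unit's top at about (285,208), the cap at (286,202), the drawer front at about (273,252), a red look-alike at (334,211), the beaker at (390,180), the dish at (389,256) and the bottle at (138,262). The small unit behind, at (281,138), is a decoy.

```bash
cat > m.py <<'E'
from h import *
f=np.load('top0.npz');p,D=f['p'],f['d'];c=eyes.calibration('top')
hsv=cv2.cvtColor(p,cv2.COLOR_BGR2HSV)
vv,uu=np.mgrid[0:384,0:512]
def cloud(m):
    return np.array([pt(c,D,u,v) for v,u in zip(*np.nonzero(m))])
roi=(uu>240)&(uu<322)&(vv>170)&(vv<265)
v,u=np.nonzero(roi);P=cloud(roi)
top=P[(abs(P[:,2]-.1)<.008)]
tm=np.zeros((384,512),np.uint8);k=(abs(P[:,2]-.1)<.008)&(hsv[v,u,1]<60)&(hsv[v,u,2]>120);tm[v[k],u[k]]=255
n,l,s,_=cv2.connectedComponentsWithStats(tm);i=1+s[1:,4].argmax()
cn=max(cv2.findContours((l==i).astype(np.uint8),0,2)[0],key=cv2.contourArea)[:,0]
W=np.array([onz(c,a,b,.1)[:2] for a,b in cn])
r=cv2.minAreaRect((W*1000).astype(np.float32));print('top rect mm',r, 'top depth z',np.median(P[k][:,2]))
# grip & skirt by height
for lo,hi in((.12,.14),(.15,.175)):
    k=(P[:,2]>lo)&(P[:,2]<hi);Q=P[k];print(lo,len(Q),Q.mean(0) if len(Q) else '',Q.max(0),Q.min(0))
# brass
bm=(hsv[v,u,0]>10)&(hsv[v,u,0]<30)&(hsv[v,u,1]>110)&(v<216)&(v>188)&(u>272)&(u<300)
print('brass',bm.sum(),u[bm].min(),u[bm].max(),v[bm].min(),v[bm].max(),'z',np.percentile(P[bm][:,2],[5,50,95]))
# drawer front top edge z=.088
k=(P[:,2]>.08)&(P[:,2]<.094)&(v>235);Q=P[k]
rr=cv2.minAreaRect((Q[:,:2]*1000).astype(np.float32));print('drawer front',len(Q),rr,Q.mean(0))
for nm,a,b,z in(('red',334,211,.06),('beaker',390,180,.085),('dish',389,256,.018),('bottle',131,262,.13)):print(nm,onz(c,a,b,z),D[b,a],pt(c,D,a,b))
big=cv2.resize(p[165:270,235:345],None,fx=5,fy=5,interpolation=cv2.INTER_CUBIC);cv2.imwrite('pics/crop0.png',big)
E
python3 m.py
```

```text
top rect mm ((591.3644409179688, -78.0834732055664), (158.81259155273438, 158.43772888183594), 73.99746704101562) top depth z 0.10049961174271216
0.12 265 [ 0.60464976 -0.08224123  0.12854231] [ 0.63510321 -0.05315343  0.1385996 ] [ 0.57724835 -0.11139986  0.12043832]
0.15 61 [ 0.60523124 -0.08223661  0.1619154 ] [ 0.61609133 -0.07066943  0.16663469] [ 0.59374073 -0.09342262  0.15156599]
brass 289 277 295 192 211 z [0.12507126 0.12938055 0.16405835]
drawer front 226 ((486.14935302734375, -48.561439514160156), (148.6340789794922, 63.34267044067383), 73.75578308105469) [ 0.4638008  -0.04469626  0.08815763]
red [ 0.58899752 -0.23418168  0.06      ] 1.2476655 [ 0.58885951 -0.23399927  0.06091774]
beaker [ 0.68179682 -0.40377527  0.085     ] 1.3170165 [ 0.69801278 -0.42794352  0.01458498]
dish [ 0.4551265  -0.40909635  0.018     ] 1.2766122 [ 0.45557836 -0.41277535  0.00683005]
bottle [0.43107173 0.35454728 0.13      ] 1.1399308 [0.43103308 0.35406501 0.13163278]
```

View pics/crop0.png

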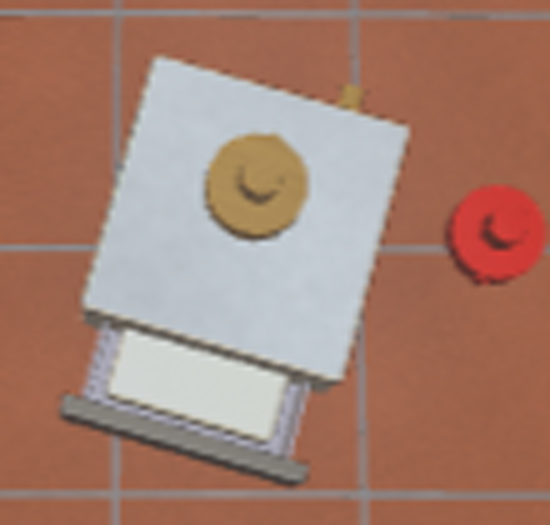

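The unit's top measures 159 x 158 mm at z 0.1005, so it is the right one. Its centre is (0.591, -0.078) with a yaw of about -16.1°, and the cap is at (0.605, -0.082), 14 mm behind centre as it should be. The drawer's face is about 138 mm in front of centre, so it is roughly 45 mm out. I'll approach in front of the drawer with the fingers shut.

>>> apply_moves --pt "0.36 -0.82 0.33 0 0 -0.052 0" --pt "0.36 -0.82 0.33 0 0 -0.052 0" --pt "0.36 -0.82 0.33 0 0 -0.052 0"

```text
t: 0.48
eef_pos: [0.1883, 0.4603, 0.2555]
orientation: [3.138, 0.0, 2.588]
ft_force: [0.3, 0.3, -0.6]
gripper_width: 0.0322
gripper_force: 0.0
```

>>> apply_moves --pt "0.36 -0.82 0 0 0 -0.052 0" --pt "0.36 -0.82 0 0 0 -0.052 0" --pt "0.36 -0.82 0 0 0 -0.052 0"

```text
t: 0.85
eef_pos: [0.2421, 0.337, 0.2533]
orientation: [3.141, 0.0, 2.261]
ft_force: [-0.1, -0.1, 0.0]
gripper_width: -0.0
gripper_force: 0.0
```

>>> apply_moves --pt "0.36 -0.82 0 0 0 -0.052 0" --pt "0.36 -0.82 0 0 0 -0.052 0" --pt "0.36 -0.82 0 0 0 -0.052 0"

```text
t: 1.23
eef_pos: [0.2963, 0.2142, 0.2531]
orientation: [-3.142, 0.0, 1.934]
ft_force: [-0.6, 1.0, 0.6]
gripper_width: -0.0002
gripper_force: 0.0
```

>>> apply_moves --pt "0.36 -0.82 0 0 0 -0.052 0" --pt "0.36 -0.82 0 0 0 -0.052 0" --pt "0.36 -0.82 0 0 0 -0.052 0"

```text
t: 1.6
eef_pos: [0.3502, 0.0913, 0.2526]
orientation: [-3.14, 0.0, 1.608]
ft_force: [0.1, 0.2, 0.5]
gripper_width: 0.0001
gripper_force: 0.0
```

>>> apply_moves --pt "0.36 -0.8 0 0 0 -0.051 0" --pt "0.36 -0.8 0 0 0 -0.051 0" --pt "0.36 -0.8 0 0 0 -0.051 0" --pt "0.36 -0.8 0 0 0 -0.051 0"

```text
t: 2.1
eef_pos: [0.4035, -0.0256, 0.2529]
orientation: [-3.14, -0.001, 1.294]
ft_force: [-0.1, 0.3, 0.0]
gripper_width: 0.0002
gripper_force: 0.0
```

>>> apply_moves --pt "0 0 -0.7 0 0 0 0" --pt "0 0 -0.7 0 0 0 0" --pt "0 0 -0.7 0 0 0 0"

```text
t: 2.48
eef_pos: [0.4011, -0.0245, 0.1451]
orientation: [-3.135, 0.0, 1.295]
ft_force: [1.1, -0.1, 0.5]
gripper_width: 0.0004
gripper_force: 0.0
```

>>> apply_moves --pt "0 0 -0.32 0 0 0 0" --pt "0 0 -0.63 0 0 0 0" --pt "0 0 -0.63 0 0 0 0" --pt "0 0 -0.63 0 0 0 0"

```text
t: 2.98
eef_pos: [0.4049, -0.0265, 0.0575]
orientation: [3.137, -0.001, 1.292]
ft_force: [0.4, 0.7, 0.5]
gripper_width: -0.0
gripper_force: 0.0
```

>>> apply_moves --pt "0.06 -0.017 0 0 0 0 0" --pt "0.12 -0.034 0 0 0 0 0" --pt "0.18 -0.05 0 0 0 0 0" --pt "0.24 -0.07 0 0 0 0 0" --pt "0.3 -0.085 0 0 0 0 0" --pt "0.36 -0.104 0 0 0 0 0" --pt "0.41 -0.118 0 0 0 0 0" --pt "0.41 -0.118 0 0 0 0 0"

```text
t: 3.98
eef_pos: [0.4658, -0.045, 0.0541]
orientation: [3.14, -0.0, 1.29]
ft_force: [2.2, -0.4, 2.2]
gripper_width: 0.0004
gripper_force: 1.1
```

>>> apply_moves --pt "0.04 -0.011 0 0 0 0 0" --pt "0.08 -0.023 0 0 0 0 0" --pt "0.11 -0.032 0 0 0 0 0" --pt "0.13 -0.037 0 0 0 0 0" --pt "0.13 -0.037 0 0 0 0 0" --pt "0.13 -0.037 0 0 0 0 0"

```text
t: 4.72
eef_pos: [0.4848, -0.0504, 0.0541]
orientation: [3.14, 0.0, 1.29]
ft_force: [1.4, -0.3, 3.4]
gripper_width: 0.0003
gripper_force: 1.7
```

>>> apply_moves --pt "0.01 -0.003 0 0 0 0 0" --pt "0.02 -0.006 0 0 0 0 0" --pt "0.02 -0.006 0 0 0 0 0" --pt "0.02 -0.006 0 0 0 0 0"

```text
t: 5.22
eef_pos: [0.487, -0.0511, 0.0541]
orientation: [-3.141, 0.0, 1.29]
ft_force: [-0.9, 0.9, 5.1]
gripper_width: -0.0
gripper_force: 2.6
```

>>> apply_moves --pt "0.01 -0.003 0 0 0 0 0" --pt "0.02 -0.006 0 0 0 0 0" --pt "0.02 -0.006 0 0 0 0 0"

```text
t: 5.6
eef_pos: [0.4901, -0.0519, 0.0541]
orientation: [-3.141, -0.0, 1.29]
ft_force: [-1.5, 0.9, 5.5]
gripper_width: -0.0003
gripper_force: 2.6
```

```bash
cat > d.py <<'E'
from h import *
import sys
p,D=eyes.snapshot('top');cv2.imwrite(f'pics/{sys.argv[1]}.png',cv2.resize(p[165:270,235:345],None,fx=5,fy=5,interpolation=cv2.INTER_CUBIC))
c=eyes.calibration('top');o=np.array([.5911,-.078]);ux=np.array([.961,-.277]);uy=np.array([.277,.961])
v,u=np.mgrid[225:262,235:325];P=np.array([pt(c,D,a,b) for a,b in zip(u.ravel(),v.ravel())])
q=(P[:,:2]-o);x,y=q@ux,q@uy
for lo,hi in((-.075,-.045),(.045,.075)):
    k=(abs(P[:,2]-.088)<.004)&(y>lo)&(y<hi)&(x<-.07);print(k.sum(),np.percentile(x[k],[5,50,95]) if k.any() else'')
s=status.read_state();print(s['t'],s['eef_pos'],s['ft_force'],s['gripper_force'],(s['eef_pos'][:2]-o)@ux)
E
python3 d.py d1
```

```text
0 
0 
5.65 [ 0.4900474  -0.05193981  0.05406566] [-2.11986066 -0.20098477  5.13103321] 2.6228816890215967 -0.10433022303878299
```

>>> apply_moves --pt "0.01 -0.003 0 0 0 0 0" --pt "0.02 -0.006 0 0 0 0 0" --pt "0.02 -0.006 0 0 0 0 0"

```text
t: 6.02
eef_pos: [0.4931, -0.0528, 0.0541]
orientation: [-3.141, -0.0, 1.29]
ft_force: [-1.9, 0.8, 5.7]
gripper_width: -0.0001
gripper_force: 2.6
```

>>> apply_moves --pt "0.01 -0.003 0 0 0 0 0" --pt "0.02 -0.006 0 0 0 0 0" --pt "0.02 -0.006 0 0 0 0 0"

```text
t: 6.4
eef_pos: [0.4949, -0.0533, 0.054]
orientation: [-3.138, -0.0, 1.291]
ft_force: [-6.1, 1.8, 8.6]
gripper_width: -0.0
gripper_force: 5.1
```

View pics/d1.png

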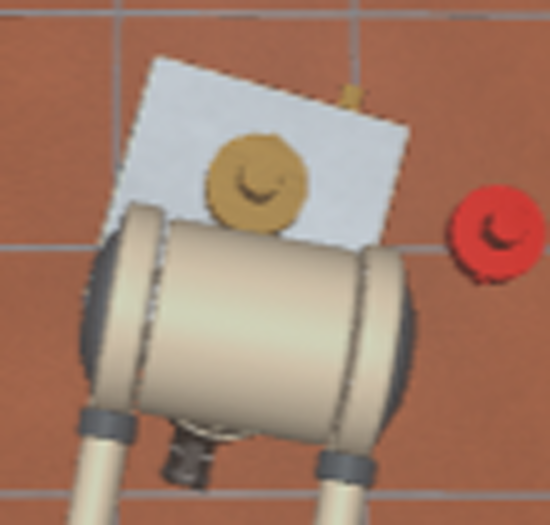

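The arm hides the drawer from above. The force has started to rise and the travel fell short (1.8 of 3 mm), so this looks like the stop. I'll push a little more to confirm, then back off and look.

>>> apply_moves --pt "0.01 -0.003 0 0 0 0 0" --pt "0.02 -0.006 0 0 0 0 0" --pt "0.02 -0.006 0 0 0 0 0" --pt "0.02 -0.006 0 0 0 0 0"

```text
t: 6.9
eef_pos: [0.495, -0.0534, 0.054]
orientation: [-3.132, 0.0, 1.291]
ft_force: [-19.4, 4.0, 15.6]
gripper_width: -0.0002
gripper_force: 11.2
```

>>> apply_moves --pt "-0.15 0.043 0 0 0 0 0" --pt "-0.5 0.14 0 0 0 0 0" --pt "-0.5 0.14 0.5 0 0 0 0" --pt "-0.5 0.14 0.95 0 0 0 1" --pt "-0.5 0.14 0.95 0 0 0 1" --pt "-0.5 0.14 0.95 0 0 0 1"

```text
t: 7.65
eef_pos: [0.4246, -0.0338, 0.197]
orientation: [3.14, -0.0, 1.29]
ft_force: [-0.6, 0.0, -0.4]
gripper_width: 0.0547
gripper_force: 0.0
```

```bash
python3 d.py d2
```

```text
0 
20 [-0.08705394 -0.08208121 -0.07881149]
7.7 [ 0.42404546 -0.03367504  0.19518363] [1.04891515 0.03417562 1.38564794] 0.0 -0.17281742993797936
```

The drawer hit a hard stop (20 N with no travel), and its front plate now sits 79–87 mm in front of centre, which fits it being shut. Now I'll move over the cap.

>>> apply_moves --pt "0 0 0.4 0 0 0 1" --pt "0.4 -0.1 0.4 0 0 0 1" --pt "0.8 -0.2 0.4 0 0 0 1" --pt "0.8 -0.2 0.4 0 0 0 1"

```text
t: 8.2
eef_pos: [0.5459, -0.0645, 0.2467]
orientation: [-3.126, 0.002, 1.29]
ft_force: [-0.1, 0.2, -1.1]
gripper_width: 0.0855
gripper_force: 0.0
```

>>> apply_moves --pt "0.4 -0.12 0 0 0 0 1" --pt "0.4 -0.12 0 0 0 0 1" --pt "0.4 -0.12 0 0 0 0 1" --pt "0.4 -0.12 0 0 0 0 1"

```text
t: 8.7
eef_pos: [0.6033, -0.0813, 0.2583]
orientation: [3.139, -0.0, 1.291]
ft_force: [-0.0, 0.9, 0.1]
gripper_width: 0.0855
gripper_force: 0.0
```

```bash
cat > w.py <<'E'
from h import *
import sys
from scipy.spatial.transform import Rotation as Ro
s=status.read_state();p,D=eyes.snapshot('wrist');cv2.imwrite(f'pics/{sys.argv[1]}.png',p)
c=eyes.calibration('wrist');T=np.eye(4);T[:3,:3]=Ro.from_euler('xyz',s['orientation']).as_matrix();T[:3,3]=s['eef_pos']
M=T@np.array(c['mount']);c['R']=M[:3,:3].T;c['t']=-M[:3,:3].T@M[:3,3]
v,u=np.mgrid[0:384:2,0:512:2];P=np.array([pt(c,D,a,b) for a,b in zip(u.ravel(),v.ravel())]);d=D[0::2,0::2].ravel()
near=(np.hypot(P[:,0]-.605,P[:,1]+.082)<.05)&(d>0)
for lo,hi in((.12,.136),(.156,.168)):
    Q=P[near&(P[:,2]>lo)&(P[:,2]<hi)]
    if len(Q): print(lo,len(Q),np.median(Q[:,2]),'mid',(np.percentile(Q,1,axis=0)+np.percentile(Q,99,axis=0))/2,'size',np.ptp(Q,axis=0))
print(s['t'],s['eef_pos'],s['orientation'],s['qpos'])
E
python3 w.py w1
```

```text
0.12 431 0.12794290019714055 mid [ 0.60619117 -0.07960635  0.12755132] size [0.05893623 0.05875914 0.01548377]
0.156 118 0.1618466656529075 mid [ 0.60587948 -0.07975646  0.16001707] size [0.02392365 0.02276108 0.00759296]
8.7 [ 0.60328916 -0.08128718  0.25826038] [ 3.13891212e+00 -3.36406568e-04  1.29077570e+00] [-1.89872208e-01  1.31349238e-01  1.09072794e+00  9.96252966e-05
  1.91681553e+00  9.01827811e-02]
```

View pics/w1.png

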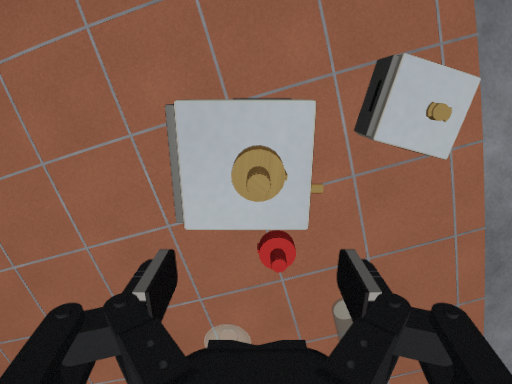

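The wrist view confirms the drawer is shut (front strip at column 172) and shows the cap at (258,175). It puts the cap at (0.606, -0.080), which agrees with the top view to about 2 mm. Going down to grasp it.

>>> apply_moves --pt "0.015 0 -0.3 0 0 0 1" --pt "0.015 0 -0.6 0 0 0 1" --pt "0.015 0 -0.75 0 0 0 1" --pt "0.015 0 -0.8 0 0 0 1" --pt "0.015 0 -0.84 0 0 0 1" --pt "0.015 0 -0.84 0 0 0 1"

```text
t: 9.5
eef_pos: [0.6067, -0.0817, 0.1317]
orientation: [3.14, -0.0, 1.29]
ft_force: [0.1, 0.3, -0.0]
gripper_width: 0.0852
gripper_force: 0.0
```

>>> apply_moves --pt "0 0 0 0 0 0 0" --pt "0 0 0 0 0 0 0" --pt "0 0 0 0 0 0 0" --pt "0 0 0 0 0 0 0" --pt "0 0 0 0 0 0 0" --pt "0 0 0 0 0 0 0" --newtons 35

```text
t: 10.25
eef_pos: [0.6064, -0.0816, 0.1307]
orientation: [3.141, -0.0, 1.29]
ft_force: [-1.7, 0.7, 2.7]
gripper_width: 0.0211
gripper_force: 34.2
```

```bash
python3 -c "
from h import *
s=status.read_state();print({k:np.round(s[k],4) for k in s})"
```

```text
{'t': np.float64(10.25), 'qpos': array([-0.1895,  0.1203,  1.3286,  0.    ,  1.6925,  0.0909]), 'qd': array([-0.0012, -0.0011,  0.0014, -0.0005,  0.    ,  0.0006]), 'effort': array([-1.39500e-01, -4.55055e+01, -4.09605e+01, -4.27000e-02,
       -5.71600e-01, -6.00000e-04]), 'eef_pos': array([ 0.6064, -0.0816,  0.1307]), 'orientation': array([ 3.1414, -0.    ,  1.2905]), 'ft_force': array([-1.7146,  0.6942,  2.6637]), 'ft_torque': array([ 0.0625,  0.2405, -0.047 ]), 'gripper_force': np.float64(34.2329), 'gripper_width': np.float64(0.0211)}
```

>>> apply_moves --pt "0 0 0 0 0 0.014 0" --pt "0 0 0 0 0 0.028 0" --pt "0 0 0 0 0 0.042 0" --pt "0 0 0 0 0 0.042 0"

```text
t: 10.75
eef_pos: [0.6069, -0.0821, 0.1306]
orientation: [3.14, 0.001, 1.553]
ft_force: [0.7, -1.4, 1.9]
gripper_width: 0.021
gripper_force: 34.2
```

```bash
cat > s.py <<'E'
from h import *
s=status.read_state();print({k:np.round(s[k],3).tolist() for k in ('t','eef_pos','orientation','ft_force','ft_torque','gripper_width','gripper_force')})
E
python3 s.py
```

```text
{'t': 10.75, 'eef_pos': [0.607, -0.082, 0.131], 'orientation': [3.14, 0.001, 1.553], 'ft_force': [0.714, -1.401, 1.92], 'ft_torque': [-0.215, -0.349, -0.091], 'gripper_width': 0.021, 'gripper_force': 34.213}
```

>>> apply_moves --pt "0 0 0 0 0 0.01 0" --pt "0 0 0 0 0 0.02 0" --pt "0 0 0 0 0 0.02 0"

```text
t: 11.12
eef_pos: [0.6068, -0.0819, 0.1306]
orientation: [3.141, 0.0, 1.678]
ft_force: [1.8, -0.9, 1.4]
gripper_width: 0.021
gripper_force: 34.2
```

```bash
python3 s.py
```

```text
{'t': 11.125, 'eef_pos': [0.607, -0.082, 0.131], 'orientation': [3.141, 0.0, 1.678], 'ft_force': [1.8, -0.872, 1.418], 'ft_torque': [-0.205, -0.404, -0.032], 'gripper_width': 0.021, 'gripper_force': 34.242}
```

>>> apply_moves --pt "0 0 0 0 0 0.01 0" --pt "0 0 0 0 0 0.02 0" --pt "0 0 0 0 0 0.02 0"

```text
t: 11.5
eef_pos: [0.6069, -0.0821, 0.1307]
orientation: [3.14, 0.001, 1.803]
ft_force: [3.3, -2.4, 1.3]
gripper_width: 0.0213
gripper_force: 34.3
```

```bash
python3 s.py
```

```text
{'t': 11.5, 'eef_pos': [0.607, -0.082, 0.131], 'orientation': [3.14, 0.001, 1.803], 'ft_force': [3.313, -2.449, 1.323], 'ft_torque': [-0.322, -0.652, -0.112], 'gripper_width': 0.021, 'gripper_force': 34.271}
```

>>> apply_moves --pt "0 0 0 0 0 0.01 0" --pt "0 0 0 0 0 0.02 0" --pt "0 0 0 0 0 0.02 0"

```text
t: 11.88
eef_pos: [0.6061, -0.0815, 0.1304]
orientation: [-3.141, -0.001, 1.929]
ft_force: [0.3, -0.5, 2.5]
gripper_width: 0.0211
gripper_force: 35.6
```

```bash
python3 s.py
```

```text
{'t': 11.875, 'eef_pos': [0.606, -0.082, 0.13], 'orientation': [-3.141, -0.001, 1.929], 'ft_force': [0.268, -0.507, 2.513], 'ft_torque': [-0.134, -0.076, 0.027], 'gripper_width': 0.021, 'gripper_force': 35.613}
```

>>> apply_moves --pt "0 0 0 0 0 0.01 0" --pt "0 0 0 0 0 0.02 0" --pt "0 0 0 0 0 0.02 0"

```text
t: 12.25
eef_pos: [0.6063, -0.0816, 0.1305]
orientation: [-3.142, -0.0, 2.054]
ft_force: [-0.1, -0.7, 2.5]
gripper_width: 0.021
gripper_force: 35.7
```

```bash
python3 s.py; python3 w.py w2
```

```text
{'t': 12.25, 'eef_pos': [0.606, -0.082, 0.131], 'orientation': [-3.142, -0.0, 2.054], 'ft_force': [-0.06, -0.742, 2.491], 'ft_torque': [-0.055, -0.154, -0.525], 'gripper_width': 0.021, 'gripper_force': 35.688}
0.12 860 0.12831231637511775 mid [ 0.6065696  -0.07771778  0.127824  ] size [0.06166932 0.05219199 0.01570963]
0.156 406 0.16246789585704818 mid [ 0.60337789 -0.0792914   0.16229736] size [0.03966709 0.03132684 0.01184214]
12.25 [ 0.60630175 -0.08162726  0.13051959] [-3.14151019e+00 -1.86986884e-04  2.05363900e+00] [-1.89488843e-01  1.20428412e-01  1.32884503e+00  9.56389698e-05
  1.69250019e+00 -6.72319920e-01]
```

View pics/w2.png

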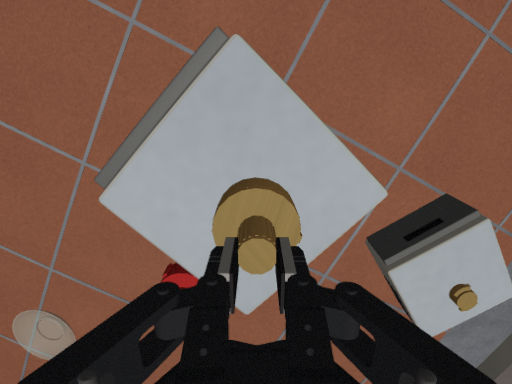

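The torque has jumped to -0.53 Nm with the hand turned 0.76 rad. The rib, at (301,235), shows the cap lagging the hand, so this is the dead stop and counter-clockwise is the wrong way. I'll turn clockwise.

>>> apply_moves --pt "0 0 0 0 0 -0.02 0" --pt "0 0 0 0 0 -0.04 0" --pt "0 0 0 0 0 -0.06 0" --pt "0 0 0 0 0 -0.08 0" --pt "0 0 0 0 0 -0.1 0" --pt "0 0 0 0 0 -0.12 0" --pt "0 0 0 0 0 -0.14 0" --pt "0 0 0 0 0 -0.14 0"

```text
t: 13.3
eef_pos: [0.6065, -0.0811, 0.1303]
orientation: [-3.141, -0.001, 1.178]
ft_force: [0.7, 0.6, 2.6]
gripper_width: 0.0212
gripper_force: 35.5
```

```bash
python3 s.py
```

```text
{'t': 13.3, 'eef_pos': [0.606, -0.081, 0.13], 'orientation': [-3.141, -0.001, 1.178], 'ft_force': [0.676, 0.603, 2.55], 'ft_torque': [0.118, -0.288, 0.035], 'gripper_width': 0.021, 'gripper_force': 35.541}
```

>>> apply_moves --pt "0 0 0 0 0 -0.02 0" --pt "0 0 0 0 0 -0.04 0" --pt "0 0 0 0 0 -0.06 0" --pt "0 0 0 0 0 -0.06 0"

```text
t: 13.8
eef_pos: [0.6064, -0.0816, 0.1303]
orientation: [-3.141, 0.0, 0.803]
ft_force: [0.9, 0.3, 1.6]
gripper_width: 0.021
gripper_force: 35.5
```

```bash
python3 s.py
```

```text
{'t': 13.8, 'eef_pos': [0.606, -0.082, 0.13], 'orientation': [-3.141, 0.0, 0.803], 'ft_force': [0.876, 0.343, 1.64], 'ft_torque': [-0.037, -0.261, 0.054], 'gripper_width': 0.021, 'gripper_force': 35.516}
```

>>> apply_moves --pt "0 0 0 0 0 -0.02 0" --pt "0 0 0 0 0 -0.04 0" --pt "0 0 0 0 0 -0.06 0" --pt "0 0 0 0 0 -0.08 0" --pt "0 0 0 0 0 -0.1 0" --pt "0 0 0 0 0 -0.12 0" --pt "0 0 0 0 0 -0.12 0"

```text
t: 14.68
eef_pos: [0.6062, -0.082, 0.1303]
orientation: [3.141, 0.0, 0.05]
ft_force: [1.4, -0.6, 1.4]
gripper_width: 0.0212
gripper_force: 35.5
```

```bash
python3 s.py; python3 w.py w3
```

```text
{'t': 14.675, 'eef_pos': [0.606, -0.082, 0.13], 'orientation': [3.141, 0.0, 0.05], 'ft_force': [1.401, -0.577, 1.391], 'ft_torque': [-0.362, -0.16, -0.035], 'gripper_width': 0.021, 'gripper_force': 35.505}
0.12 877 0.12820791673078494 mid [ 0.61569807 -0.08221514  0.12785098] size [0.04230259 0.06162846 0.01567768]
0.156 406 0.1623210692148409 mid [ 0.60740713 -0.08134277  0.16219338] size [0.02384232 0.04482941 0.01187248]
14.675 [ 0.60623549 -0.08200864  0.130277  ] [3.14115497e+00 4.97208723e-04 5.01553962e-02] [-1.89737871e-01  1.20652795e-01  1.32903153e+00 -5.47324408e-04
  1.69228728e+00  1.33083672e+00]
```

View pics/w3.png

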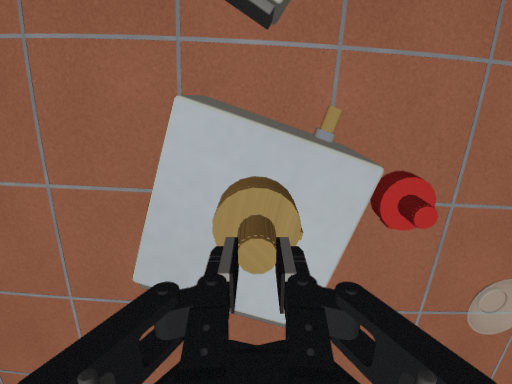

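The rib is at (301,233), the same place relative to the hand, so there was no further slip. The cap has turned about 85° clockwise, inside the release window. Lifting gently.

>>> apply_moves --pt "0 0 0.01 0 0 0 0" --pt "0 0 0.02 0 0 0 0" --pt "0 0 0.03 0 0 0 0" --pt "0 0 0.03 0 0 0 0"

```text
t: 15.22
eef_pos: [0.6063, -0.0816, 0.1348]
orientation: [-3.141, 0.0, 0.047]
ft_force: [-0.4, -1.1, -1.5]
gripper_width: 0.0208
gripper_force: 35.2
```

```bash
python3 s.py
```

```text
{'t': 15.225, 'eef_pos': [0.606, -0.082, 0.135], 'orientation': [-3.141, 0.0, 0.047], 'ft_force': [-0.411, -1.13, -1.483], 'ft_torque': [-0.001, 0.004, -0.044], 'gripper_width': 0.021, 'gripper_force': 35.215}
```

The load is just the cap's weight (1.5 N), so it is free. Lifting on.

>>> apply_moves --pt "0 0 0.06 0 0 0 0" --pt "0 0 0.14 0 0 0 0" --pt "0 0 0.24 0 0 0 0" --pt "0 0 0.36 0 0 0 0" --pt "0 0 0.48 0 0 0 0" --pt "0 0 0.6 0 0 0 0" --pt "0 0 0.66 0 0 0 0" --pt "0 0 0.7 0 0 0 0"

```text
t: 16.23
eef_pos: [0.6065, -0.0817, 0.2404]
orientation: [3.142, -0.0, 0.046]
ft_force: [-0.8, -0.6, -2.2]
gripper_width: 0.0208
gripper_force: 35.2
```

>>> apply_moves --pt "0 0 0 0 0 0 0" --pt "0 0 0 0 0 0 0" --pt "0 0 0 0 0 0 0" --pt "0 0 0 0 0 0 0" --pt "0 0 0 0 0 0 0" --pt "0 0 0 0 0 0 0"

```text
t: 16.98
eef_pos: [0.6064, -0.0817, 0.2399]
orientation: [3.142, -0.0, 0.046]
ft_force: [-0.8, -0.3, -2.2]
gripper_width: 0.0212
gripper_force: 35.2
```

```bash
python3 s.py; python3 w.py w4; python3 d.py d4
```

```text
{'t': 16.975, 'eef_pos': [0.606, -0.082, 0.24], 'orientation': [3.142, -0.0, 0.046], 'ft_force': [-0.837, -0.252, -2.178], 'ft_torque': [0.045, 0.02, 0.032], 'gripper_width': 0.021, 'gripper_force': 35.22}
0.12 41 0.12036286596589735 mid [ 0.61321954 -0.0797931   0.1208131 ] size [0.01382126 0.02750451 0.00165387]
16.975 [ 0.60639961 -0.08168571  0.23987525] [ 3.14156489e+00 -2.54956193e-07  4.64061772e-02] [-1.89479220e-01  1.34547785e-01  1.12010336e+00 -2.83354879e-05
  1.88693477e+00  1.33490212e+00]
0 
26 [-0.09175017 -0.08556772 -0.0790886 ]
17.075 [ 0.60641213 -0.08171961  0.23989405] [-0.01433024  0.31843231 -2.05425032] 35.21940529346466 0.015745285894220643
```

View pics/w4.png

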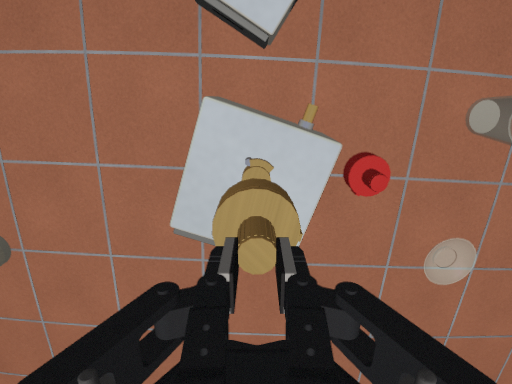

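The cap is upright in the gripper at (256,220), about 109 mm above its seat, and the bare port shows behind it at (257,165). The drawer front's top spans 79–92 mm in front of centre, which is shut. Handing in.

```bash
python3 -c "
from station import job
print(job.sign_off())"
```

```text
the job is handed in; nothing more can be done
None
```

I pushed the drawer fully shut, found that the cap gives clockwise, and lifted it straight off; I handed the job in at about 17 s with the cap held upright and still about 109 mm above where it sat, glassware and bottle untouched (the sign-off returned no verdict).

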